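# Hang the ink tin on the balancer arm and swing it over the drip tray

## Task

Hang the carrier that holds the ink tin on the spring balancer's arm, its peak resting on the beam between the collar and the upturned end: let it down gently and let go only when the arm has sunk and bears the whole weight, so that it does not drop or bounce. Do this with the arm where it stands, clear of the tray; only then swing the loaded arm round until the carrier hangs still, wholly over the round drip tray. Keep the tin upright in its carrier, and leave the empty carrier, the bottle and the solvent can standing where they are.

Things in the scene. Friction and masses are not known exactly. Their poses are not given: they have to be found in the camera images.
- carrier_grip (a point): Grip of the carrier to hang (the one with the tin; 0.40 to 0.65 kg in all). Above its wire arch stands a square wooden grip 22 x 22 mm, from 130 to 183 mm above the carrier's underside, faces along x and y. Point on the grip's axis, 165 mm above the underside. x: the way a bar passes through the arch (either way round; yaw up to a quarter turn either way), z up
- carrier_eye (a point): Same carrier, same axes: point on its axis 54 mm below carrier_grip, 111 mm above the underside; lies on the beam's axis when hung. Round steel dish 84 mm across, rim 14 mm; 6 mm wire straps rise at y = +-43 mm to z = 75 mm, then slope to a peak at z = 125 mm: a closed arch. About 58 mm is free between this point and the tin's lid for the beam
- tin_center (a point): Centre of the round ink tin (71 mm across, 49 mm tall) that stands loose in the dish of the carrier, its underside 4 mm above the carrier's underside
- spare_grip (a point): The same point of the empty carrier, of the same make and size but without a tin; it stands by and stays
- pivot (a point): Balancer: the beam's pivot, 190 mm above the worktop on the axis of a fixed grey post (base 100 mm across, post 24 mm, swivel head up to z = 208 mm). z up; y is the horizontal direction in which the beam points from the post, and turns with the joint swivel
- saddle (a point): On the axis of the steel beam (12 mm round), 192 mm out from the pivot: where to hang the carrier. 19 mm inward stands a collar 26 mm across; 23 mm outward the end turns up to 28 mm above the beam's axis; 36 mm of bar is free between. Unloaded, the beam rises outward at 0.2 rad. y: horizontal, outward along the beam when unloaded; tilts as the beam sinks
- beam_push (a point): Point on the beam's axis 100 mm out from the pivot, bare bar, free on both sides for pushing the arm round
- swivel (a joint): Turn of the arm about the post's vertical axis, rad, positive anticlockwise from above, stops at -0.7 and 0.9; stays where left (friction 0.25 N m, about 2.5 N at 100 mm from the post). The tray lies towards smaller values than the start
- balance_arm (a joint): Sinking of the beam about the pivot, rad: 0 = up against its stop (rising 0.2 rad), grows as the end goes down, to 0.6. Spring 3.5 N m/rad with preload, lightly damped: holds still for the first 1.5 N at the saddle, then sinks about 10 mm per newton; this load brings it to about 0.12 to 0.3 rad
- tray (a point): Centre of the floor of the fixed round aluminium drip tray (144 mm across outside, rim 12 mm tall), 192 mm from the post's axis, so that the arm can bring the carrier centrally over it
- bottle_center (a point): Centre of a black square bottle 58 x 58 x 184 mm that stands by, behind and between the two carriers
- can_center (a point): Centre of a flat red solvent can, 40 (its x) x 66 (its y) x 144 mm tall, that stands by
There are look-alikes about, which are no part of the job. There is more than one size of the part that bears tray; the job needs the larger.

How it is judged (in metres and radians):
On the way, in this order (a step that is already met when the one before it is completed fails the run):
1. the carrier with the tin hangs on the saddle of the sunken, settled arm, let go, and still clear of the tray's centre (distance between carrier_eye and saddle below 0.022 m and value of joint balance_arm above 0.08 rad and velocity of joint balance_arm between -0.06 and 0.06 rad/s and linear speed of carrier below 0.04 m/s and contact force between the fingers and carrier below 0.1 N and distance between tin_center and carrier_eye below 0.1 m and horizontal distance between carrier_eye and tray above 0.045 m), for 0.3 s.
2. the loaded arm has been swung until the carrier hangs wholly over the tray (distance between carrier_eye and saddle below 0.022 m and value of joint balance_arm above 0.08 rad and horizontal distance between carrier_eye and tray below 0.032 m), for 0.2 s.
At the end, for the whole second after the job is handed in: the carrier's eye lies within 22 mm of the saddle and within 32 mm (horizontally) of the tray's centre, the arm has sunk by more than 0.08 rad and stands still under it, the carrier is at rest, upright within 0.25 rad and let go, with the tin in its dish (all of step 2 and velocity of joint balance_arm between -0.06 and 0.06 rad/s and linear speed of carrier below 0.04 m/s and contact force between the fingers and carrier below 0.1 N and distance between tin_center and carrier_eye below 0.1 m and angle between carrier_grip's own z axis and vertical below 0.25 rad); the robot touches nothing.
It fails at once if the load is dropped on the arm, or the arm bounces: it sinks or rises faster than 0.8 rad/s (velocity of joint balance_arm above 0.8 rad/s or velocity of joint balance_arm below -0.8 rad/s).
It fails at once if the tin or its carrier is tipped by more than 0.6 rad (angle between any of tin_center, carrier_grip's own z axis and vertical above 0.6 rad).
It fails at once if the empty carrier, the bottle or the solvent can is moved by more than 30 mm or knocked over (distance of any of spare_grip, bottle_center, can_center from where it was at the start of the episode above 0.03 m).
It also fails if it takes over 72 s, if anything falls off the work surface, if the arm or the gripper's body presses on something with over 40 N, if the wrist force passes 120 N, or if a joint passes its speed limit or range.

## Robot

A 6-joint arm with a two-finger parallel gripper is mounted at the origin on a cart in front of the work surface, level with it; the furniture and walls round the work are solid. World frame = base frame: x ahead of the robot, y to its left, z up, the work surface at z = 0. Lengths are in mm, angles in rad, forces in N, time in s.
With the tool pointing down it reaches from about 275 to 750 mm from the base axis. Payload 10.2 kg.
Tool frame: the origin (TCP) lies between the finger pads; the fingertips stand 8 mm ahead of it and the grasp point (between the pads) lies 11 mm behind it; z points along the fingers, x is the direction in which the jaws open and shut, and the axes are right-handed (so a half turn about z gives the same grasp; the last joint's range is limited). The gripper opens to 85 mm and grips with 20 to 120 N. Pads are 22 mm wide; open, the fingers measure 114 mm over their backs; the gripper's body (76 mm by 85 mm) begins 54 mm behind the grasp point. The pads swing forward as they close: fully open they stand 13 mm farther back than shut.
Start: joints at [-0.223, 0.313, 1.498, -0, 1.331, -0.223], TCP at [525.006, -0.013, 214.594] pointing down, gripper open.
Joint ranges: [-2.94, 2.94], [-0.97, 2.17], [0.19, 2.56], [-1.23, 4.37], [0.02, 3.11], [-2.88, 2.88]. Speed limits (rad/s): [2.39, 2.39, 3.01, 3.14, 3.14, 3.14].

## Interface

Orientations are given as a unit quaternion [w, x, y, z].
In Python, from rig import sense, eyes, ctrl gives the robot as it stands.
- The arm moves only by the tool move_arm, never from a script. Its argument "rows" is a list that holds one entry, the list of rows, each a list of 5 numbers: the shift along the tool's x, y, z in mm, then the turn about the tool's z in units of 6 degrees (1.0 is 6 degrees), then the gripper command: -1 is shut, 1 is fully open, values between are in proportion. In form: [[[dx, dy, dz, roll, jaw], ...]]. A call has 1 to 12 rows; each row is the pose to reach, as a shift and turn from the pose measured when the call began, along the tool's axes at that moment; what a row does not reach only later rows make up. A row lasts 1/8 s, in which the tool goes at most 62.5 mm and 10.7 degrees, less where a joint would pass 70% of its speed; a pose out of reach is approached as far as the arm can. A call with a gripper value outside its range is refused whole. The fingers move at their own pace and stop on an object; "squeeze" is the grip in N (left out, the last holds). Time passes only in rows, so rows that repeat a pose let the fingers close. It gives the time, the measured TCP pose, the force and the opening at its end, in the units of the state.
- sense(): the state, without advancing time (a new reading comes with each control period).
- eyes.capture(name): name is "scene" or "side" or "wrist"; returns a dict with "color" (480x640x3 uint8, blue, green, red), "vertical_fov" (degrees; the focal length in pixels is half the picture's height over the tangent of half this angle, whatever the lens; pixels are square), "cx", "cy" (the principal point, pixels), "xyz" and "attitude" of the camera in the world. Camera axes: x right, y down, z forward; pixel columns grow to the right and rows downward; lengths in mm; the calibration is good to about 2 mm. A picture is of the moment at which its call begins. There is no depth.
- ctrl.finish_job(): hands the job in, once; it reports no verdict.
The state is a dict: "time_s": time; "joints": joint angles; "dq": joint speeds; "tau": joint torques, N m; "eef_pos": TCP position; "ee_rot": TCP orientation; "force": force on the tool from outside, world axes, zero at the start; "wrist_torque": the same for the moment, N m; "grip_width": opening from 0.0 (shut) to 1.0 (fully open).
Only numpy, scipy, OpenCV 4.12 (cv2) and the standard library are available. Lean on these libraries where they do the work, as an engineer would, in place of code of your own. Each camera call takes 0.05 s, during which the arm holds its last target. There are 200 camera calls.

## Working session

There is one attempt and no reset: what is moved stays moved. The work goes in short steps, Python scripts to look and compute and a tool call to move; the robot and the scene stay as the last step left them, time stands still between calls to the robot, and variables do not carry over. Pictures are saved under pics/ and viewed, about 8 in all and at most 12, crops included, and the job is handed in when it is done.

Besides the shell and the picture viewer there is one more tool, called after "Request:" in YAML: its name, and indented under it one key for each argument. move_arm: Moves the arm, as the interface text tells. Its arguments: {"type":"object","properties":{"rows":{"type":"array","items":{"type":"array","items":{"type":"array","items":{"type":"number"}}}},"squeeze":{"type":"number"}},"required":["rows"]}

```bash
ls; mkdir -p pics; cat > h.py <<'E'
import sys; sys.path.insert(0,'.')
import numpy as np, cv2, json
from scipy.spatial.transform import Rotation as R
from rig import sense, eyes, ctrl
def cam(n,save=None):
    c=eyes.capture(n)
    if save:
        cv2.imwrite('pics/'+save+'.png',c['color'])
    q=c['attitude']; M=np.array(q)
    M=R.from_quat([q[1],q[2],q[3],q[0]]).as_matrix() if M.size==4 else M
    return dict(f=240/np.tan(np.radians(c['vertical_fov'])/2),c=(c['cx'],c['cy']),p=np.array(c['xyz']),M=M,im=c['color'])
def ray(c,u,v):
    d=c['M']@np.array([(u-c['c'][0])/c['f'],(v-c['c'][1])/c['f'],1]); return d/np.linalg.norm(d)
def atz(c,u,v,z):
    d=ray(c,u,v); return c['p']+d*(z-c['p'][2])/d[2]
def tri(*obs):
    A=np.zeros((3,3));b=np.zeros(3)
    for c,u,v in obs:
        d=ray(c,u,v);P=np.eye(3)-np.outer(d,d);A+=P;b+=P@c['p']
    x=np.linalg.solve(A,b); return x,[np.linalg.norm((np.eye(3)-np.outer(ray(c,u,v),ray(c,u,v)))@(x-c['p'])) for c,u,v in obs]
def proj(c,P):
    q=c['M'].T@(np.array(P)-c['p']); return c['c'][0]+c['f']*q[0]/q[2],c['c'][1]+c['f']*q[1]/q[2]
E
python3 - <<'E'
from h import *
import pickle
C={n:cam(n,n+'0') for n in('scene','side','wrist')}
pickle.dump(C,open('c0.pkl','wb'))
for n in C: print(n,C[n]['p'],C[n]['f'],C[n]['c'],C[n]['M'].round(2).tolist())
print(sense())
E
```

```text
pics
scene [-625.22207059  817.72595674  966.70689984] 510.8075151434246 (317.3653151388, 241.51820291941283) [[-0.62, -0.39, 0.69], [-0.79, 0.3, -0.54], [0.0, -0.87, -0.49]]
side [  507.33904036 -1465.92844787  1433.55248945] 592.176536170658 (315.0097833830923, 235.11373776153914) [[1.0, 0.0, 0.02], [-0.01, -0.69, 0.73], [0.01, -0.73, -0.69]]
wrist [524.39570997  75.52729563 373.80668888] 332.76187527284264 (320.7858385963275, 237.11551696558308) [[1.0, 0.0, -0.0], [0.0, -0.95, -0.3], [-0.0, 0.3, -0.95]]
{'time_s': 0.15, 'joints': array([-2.23420186e-01,  3.13293513e-01,  1.49824489e+00, -2.04069409e-05,
        1.33100127e+00, -2.23372429e-01]), 'dq': array([ 0.00161981, -0.00207333, -0.0006214 ,  0.00041696,  0.00041584,
        0.00023203]), 'tau': array([ 1.79854873e-03, -4.12368500e+01, -2.59796566e+01, -1.57318855e-04,
        3.17765021e-03, -3.62555340e-05]), 'eef_pos': array([5.24794312e+02, 1.84423733e-02, 2.14187512e+02]), 'ee_rot': array([-9.52377058e-05,  9.99999888e-01, -2.14502307e-05, -4.63935070e-04]), 'force': array([0.47484552, 0.88692862, 0.37205992]), 'wrist_torque': array([ 0.01445857,  0.02479573, -0.01198578]), 'grip_width': 0.9956016543003536}
```

View pics/scene0.png

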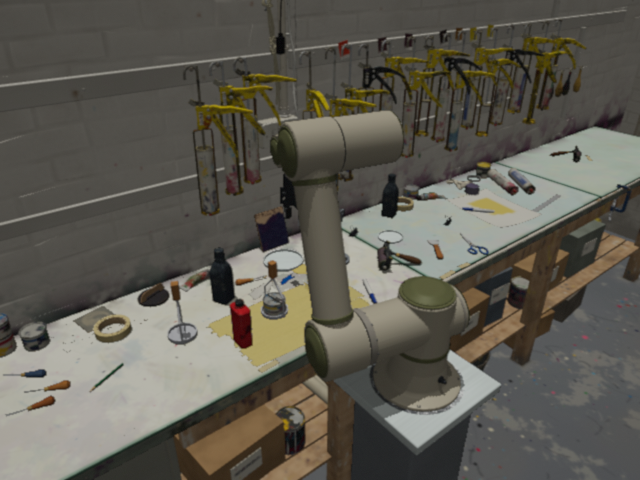

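View pics/side0.png

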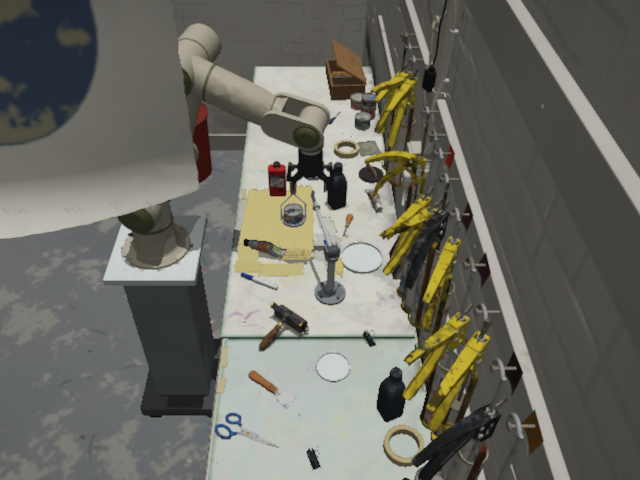

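View pics/wrist0.png

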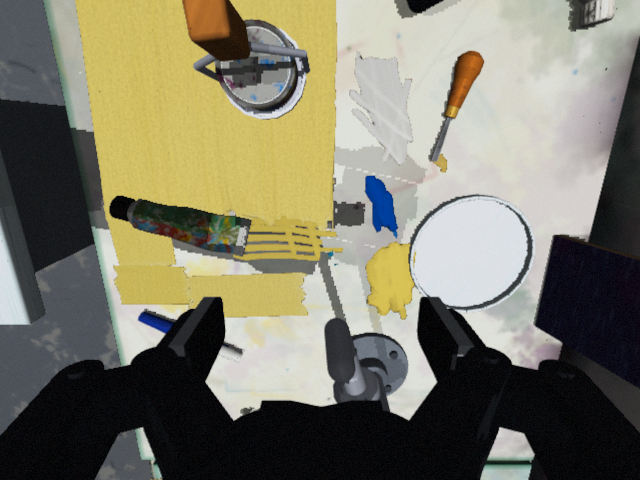

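The scene view shows the tin carrier near (273,300), the empty carrier at (180,330), the can at (242,325) and the bottle at (222,275). In the side view the post base is at (330,292), the beam runs up to about (313,195), and the nearer (larger?) tray is at (362,257). In the wrist view the tray is at (471,252), the post at (375,365) and the tin carrier at (260,70). I'll zoom in.

```bash
python3 - <<'E'
import cv2,numpy as np
s=cv2.imread('pics/side0.png');w=cv2.imread('pics/wrist0.png')
a=cv2.resize(s[150:310,230:400],None,fx=3.5,fy=3.5,interpolation=cv2.INTER_CUBIC)
cv2.imwrite('pics/z1.png',a)
s=cv2.imread('pics/scene0.png')
b=cv2.resize(s[230:360,150:350],None,fx=4,fy=4,interpolation=cv2.INTER_CUBIC);cv2.imwrite('pics/z2.png',b)
E
```

```text
(no output)
```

View pics/z1.png

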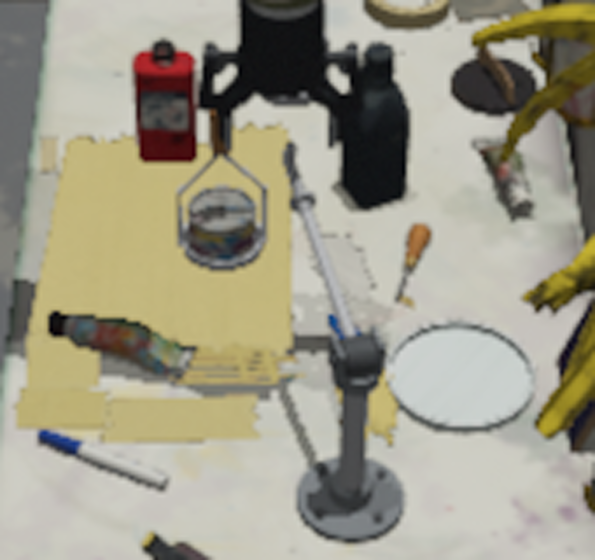

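View pics/z2.png

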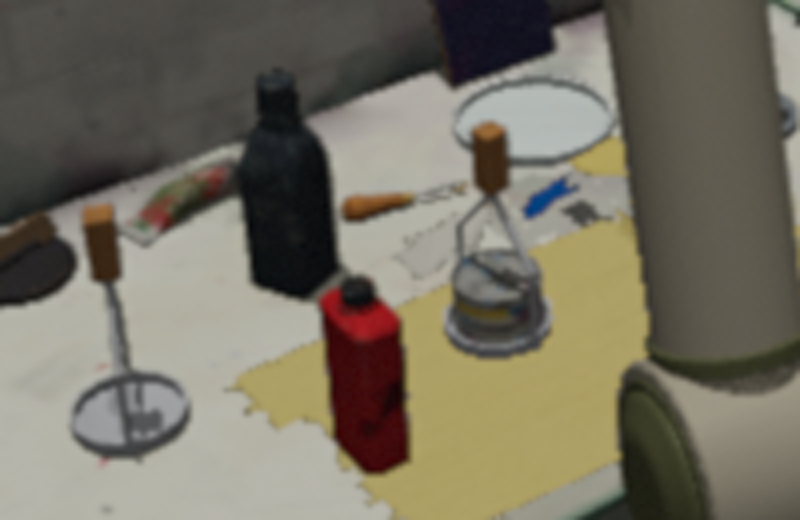

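```bash
python3 - <<'E'
from h import *
import pickle
C=pickle.load(open('c0.pkl','rb'));S,D,W=C['scene'],C['side'],C['wrist']
d=lambda u,v:(D,230+u/3.5,150+v/3.5); s=lambda u,v:(S,150+u/4,230+v/4); w=lambda u,v:(W,u,v)
A=lambda o,z:atz(*o,z).round(1)
print('tray',A(d(460,376),6),A(s(535,120),6),A(w(471,252),6))
print('post base',A(d(350,498),6),A(w(375,365),6))
head=A(d(357,358),195);print('head',head)
print('tray edges',A(d(388,376),12),A(d(534,376),12))
print('dish',A(d(222,245),7),A(s(498,325),7),A(w(262,72),12))
print('grip top s',A(s(490,127),183),'bot',A(s(491,190),130),'bot side',A(d(221,152),125))
print('straps peak corners side',A(d(180,193),75),A(d(265,185),75),'wrist',A(w(197,68),75),A(w(306,62),75))
print('collar',A(d(303,203),224),'tip top',A(d(290,150),258),'tipbase',A(d(296,180),232))
print('spare top',A(s(99,209),183),'dish',A(s(130,415),7))
print('can',A(s(362,305),144),A(d(165,60),144),'bottle base',A(s(295,280),0),A(d(372,195),0))
E
```

```text
tray [701.  -65.3   6. ] [692.9 -62.2   6. ] [700.5 -57.6   6. ]
post base [ 589.9 -220.8    6. ] [ 595.9 -216.1    6. ]
head [ 589.7 -229.5  195. ]
tray edges [630.8 -71.2  12. ] [771.5 -71.1  12. ]
dish [468.6 122.3   7. ] [458.2 135.5   7. ] [465.8 132.6  12. ]
grip top s [462.2 131.6 183. ] bot [460.4 134.5 130. ] bot side [468.9 129.  125. ]
straps peak corners side [427.1 124.9  75. ] [512.7 137.6  75. ] wrist [423.4 125.5  75. ] [511.9 130.1  75. ]
collar [546. -63. 224.] tip top [534.4 -30.  258. ] tipbase [539.9 -40.7 232. ]
spare top [537.4 403.4 183. ] dish [533.1 406.6   7. ]
can [378.2 292.6 144. ] [409.7 254.6 144. ] bottle base [616.1 225.9   0. ] [626.8 210.1   0. ]
```

The tray lies at about (699,-62), with the post at (592,-220). They are 191 mm apart, as they should be. The saddle comes out at about (539,-40,228) and the carrier at about (465,131), its arch plane yawed about 6°. I'll move above the carrier.

Request:
move_arm:
  rows:
    - [[-30,-65,-15,0,1],[-60,-131,-15,0,1],[-60,-131,-15,0,1],[-60,-131,-15,0,1],[-60,-131,-15,0,1],[-60,-131,-15,0,1]]

```text
time_s: 0.9
eef_pos: [465.2, 130.1, 229.1]
ee_rot: [-0.0, 1.0, -0.001, -0.001]
force: [-0.4, 0.0, -0.0]
grip_width: 0.997
```

```bash
python3 - <<'E'
from h import *
import pickle
C={n:cam(n,n+'1') for n in('scene','side','wrist')}
pickle.dump(C,open('c1.pkl','wb')); print(sense()['eef_pos'],C['wrist']['p'])
a=cv2.resize(C['side']['im'][150:310,230:400],None,fx=2.5,fy=2.5,interpolation=cv2.INTER_CUBIC)
w=C['wrist']['im'][120:480,120:480]
cv2.imwrite('pics/m1.png',np.hstack([w,np.vstack([a,np.zeros((400,425,3),np.uint8)])[:360]]))
E
```

```text
[465.05751894 130.46650174 229.1389684 ] [464.85114882 205.84554368 388.79858865]
```

View pics/m1.png

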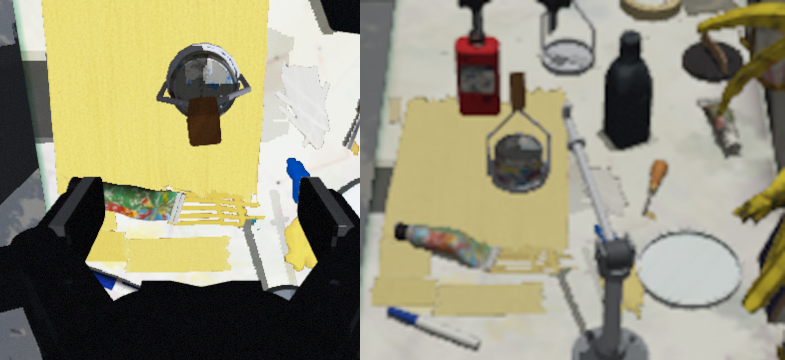

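```bash
python3 - <<'E'
from h import *
import pickle
C=pickle.load(open('c1.pkl','rb'));W=C['wrist'];D=C['side']
for p in [(310,265),(341,262)]: print(atz(W,*p,183).round(1))
for p in [(277,219),(370,209),(323,198)]: print(atz(W,*p,75).round(1))
d=lambda u,v:(230+(u-360)/2.5,150+v/2.5)
print('grip top s',atz(D,*d(516.5,73),183),'bot',atz(D,*d(517.5,109),130))
print('spare',atz(D,*d(570,60),7),'collar',atz(D,*d(575,141),224),'tip',atz(D,*d(566,108),258))
print('tray',atz(D,*d(689,269),6),'head',atz(D,*d(614,243),200),'postbase',atz(D,*d(608,343),6))
w=W['im'][190:290,260:390]
a=cv2.resize(w,None,fx=3,fy=3,interpolation=cv2.INTER_CUBIC)
a=cv2.convertScaleAbs(a,alpha=1.6,beta=20)
b=cv2.resize(D['im'][185:270,310:350],None,fx=6,fy=6,interpolation=cv2.INTER_CUBIC)
o=np.zeros((510,640,3),np.uint8);o[:300,:390]=a;o[:,395:635]=b;cv2.imwrite('pics/m2.png',o)
E
```

```text
[457.4 121.8 183. ]
[478. 124. 183.]
[421.9 125.8  75. ]
[511.8 135.9  75. ]
[466.6 146.5  75. ]
grip top s [467.67455353 134.71231225 183.        ] bot [468.58081379 122.00748689 130.        ]
spare [545.80359781 393.48023953   7.        ] collar [544.34827063 -55.31122332 224.        ] tip [532.92911042 -31.72231365 258.        ]
tray [701.50113225 -66.0874195    6.        ] head [ 588.87434686 -213.14118256  200.        ] postbase [ 587.95531243 -199.2313469     6.        ]
```

View pics/m2.png

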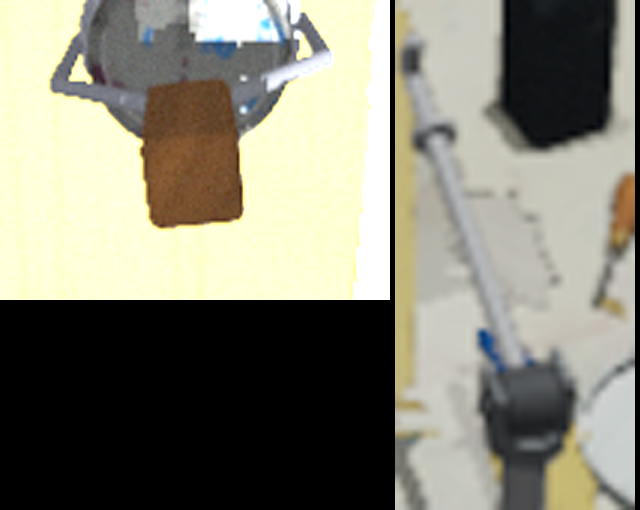

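```bash
python3 - <<'E'
from h import *
import pickle
C=pickle.load(open('c1.pkl','rb'));W=C['wrist'];D=C['side']
for p in [(195,182),(152,227),(242,219),(238,136),(147,143)]: print(atz(W,260+p[0]/3,190+p[1]/3,183).round(1))
d=lambda u,v:(310+(u-395)/6,185+v/6)
c=atz(D,*d(436,136),224);t=atz(D,*d(417,80),233); b=atz(D,*d(512,350),193)
print(c,t,b)
for a in (c-b,t-b): print(np.degrees(np.arctan2(a[1],a[0])))
# fit: post (px,py), theta by collar + base
from scipy.optimize import least_squares
C0=pickle.load(open('c0.pkl','rb'))['wrist']
def f(p):
    P=lambda r,z:[p[0]+r*np.cos(p[2]),p[1]+r*np.sin(p[2]),z]
    return np.r_[np.subtract(proj(D,P(169.5,224.4)),d(436,136)),np.subtract(proj(D,P(210.7+0,232.7+14)),d(414,62)),np.subtract(proj(D,P(0,190)),d(529,402)),np.subtract(proj(D,P(22,194)),d(515,350))]
r=least_squares(f,[591,-218,1.85]);print(r.x,np.degrees(r.x[2]),r.fun.round(2))
p=r.x;print('saddle',p[0]+188.2*np.cos(p[2]),p[1]+188.2*np.sin(p[2]),'raydist',np.hypot(*(p[:2]-[700,-63])))
E
```

```text
[467.4 132.  183. ]
[457.9 121.4 183. ]
[477.8 123.3 183. ]
[476.6 142.5 183. ]
[457.  140.9 183. ]
[546.87151733 -61.38179764 224.        ] [537.23734129 -26.72526844 233.        ] [ 583.56237763 -189.468321    193.        ]
105.98455690776692
105.88907692081823
[ 591.4798382  -222.16367356    1.84212593] 105.54604097113277 [-0.27 -0.62 -0.18 -1.88  0.13 -0.27  0.3   2.44]
saddle 541.0398610672436 -40.84889559601598 raydist 192.63878243033346
```

Request:
move_arm:
  rows:
    - [[2.3,-1.5,0,-1,1],[2.3,-1.5,25,-1,1],[2.3,-1.5,50,-1,1],[2.3,-1.5,65,-1,1],[2.3,-1.5,75,-1,1],[2.3,-1.5,75,-1,1],[2.3,-1.5,75,-1,-1],[2.3,-1.5,75,-1,-1],[2.3,-1.5,75,-1,-1],[2.3,-1.5,75,-1,-1],[2.3,-1.5,75,-1,-1],[2.3,-1.5,75,-1,-1]]
  squeeze: 40

```text
time_s: 2.55
eef_pos: [467.3, 132.0, 154.5]
ee_rot: [-0.0, 0.999, 0.052, -0.0]
force: [-2.1, -0.8, 5.3]
grip_width: 0.246
```

Request:
move_arm:
  rows:
    - [[0,0,-3,0,-1],[0,0,-12,0,-1],[0,0,-27,0,-1],[0,0,-47,0,-1],[0,0,-67,0,-1],[0,0,-87,0,-1],[0,0,-107,0,-1],[0,0,-125,0,-1],[0,0,-141,0,-1],[0,0,-152,0,-1],[0,0,-157,0,-1],[0,0,-157,0,-1]]

```text
time_s: 4.05
eef_pos: [467.4, 132.0, 311.5]
ee_rot: [-0.0, 0.999, 0.052, -0.0]
force: [0.6, -0.3, -5.1]
grip_width: 0.248
```

Request:
move_arm:
  rows:
    - [[1,3,0,-0.1,-1],[4,10,0,-0.3,-1],[9,22,0,-0.5,-1],[15,38,0,-0.7,-1],[21,55,0,-0.9,-1],[27,72,0,-1.1,-1],[33,87,0,-1.3,-1],[38,99,0,-1.45,-1],[42,109,0,-1.55,-1],[44,114,0,-1.6,-1],[44.4,115.3,0,-1.6,-1],[44.4,115.3,0,-1.6,-1]]

```text
time_s: 5.55
eef_pos: [523.4, 22.1, 311.5]
ee_rot: [-0.0, 0.991, 0.135, -0.0]
force: [0.2, 0.4, -5.3]
grip_width: 0.246
```

```bash
python3 - <<'E'
from h import *
import pickle
C={n:cam(n) for n in('scene','side','wrist')}
pickle.dump(C,open('c2.pkl','wb')); s=sense();print(s['eef_pos'],s['ee_rot'],s['force'],s['wrist_torque'],s['time_s'])
D,S,W=C['side'],C['scene'],C['wrist']
a=cv2.resize(D['im'][150:310,250:400],None,fx=3,fy=3,interpolation=cv2.INTER_CUBIC)
w=W['im'][100:480,150:470]
o=np.zeros((480,780,3),np.uint8);o[:480,:450]=a;o[:380,455:775]=w;cv2.imwrite('pics/m3.png',o)
E
```

```text
[523.4217624   22.17838758 311.51765315] [-1.43315632e-04  9.90786076e-01  1.35435656e-01 -3.37765111e-04] [-0.2273847   0.01240212 -5.24559312] [-0.04368793  0.0025579  -0.04300941] 5.7
```

View pics/m3.png

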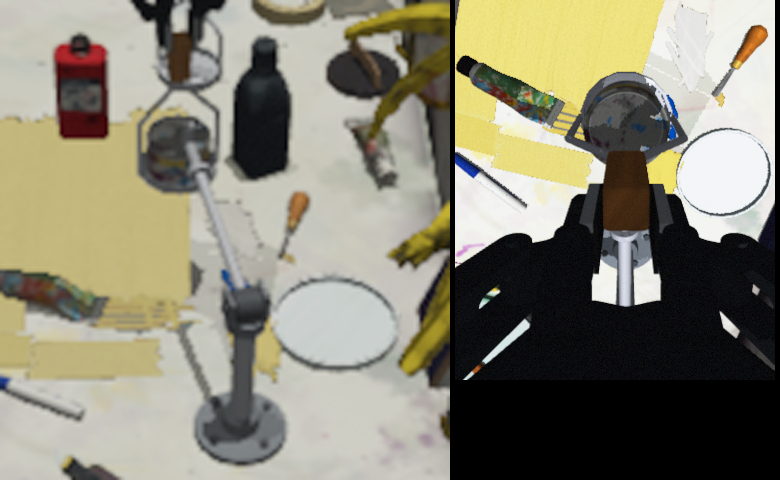

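The side view shows the beam end at (190,130) just in front of the arch. In the wrist view the beam (625,240–300) is centred under the grip and parallel to the tool's y axis. Now I'll slide it in.

Request:
move_arm:
  rows:
    - [[0,2,0,0,-1],[0,7,0,0,-1],[0,13,0,0,-1],[0,19,0,0,-1],[0,25,0,0,-1],[0,31,0,0,-1],[0,37,0,0,-1],[0,43,0,0,-1],[0,48,0,0,-1],[0,50,0,0,-1],[0,50,0,0,-1]]

```text
time_s: 7.08
eef_pos: [536.8, -26.0, 311.5]
ee_rot: [-0.0, 0.991, 0.135, -0.0]
force: [-0.2, -0.0, -4.3]
grip_width: 0.243
```

Request:
move_arm:
  rows:
    - [[0,2,2,0,-1],[0,5,4,0,-1],[0,9,6,0,-1],[0,12,7,0,-1],[0,14,7,0,-1],[0,15,7,0,-1],[0,15,7,0,-1]]

```text
time_s: 7.95
eef_pos: [540.9, -40.5, 304.5]
ee_rot: [-0.0, 0.991, 0.135, -0.0]
force: [-0.2, -0.1, -5.3]
grip_width: 0.241
```

```bash
python3 - <<'E'
from h import *
import pickle
C={n:cam(n) for n in('scene','side')}
pickle.dump(C,open('c3.pkl','wb')); s=sense();print(s['eef_pos'],s['force'],s['wrist_torque'],s['time_s'])
D,S=C['side'],C['scene']
a=cv2.resize(D['im'][160:270,280:360],None,fx=5,fy=5,interpolation=cv2.INTER_CUBIC)
b=cv2.resize(S['im'][230:330,240:310],None,fx=5,fy=5,interpolation=cv2.INTER_CUBIC)
o=np.zeros((550,760,3),np.uint8);o[:550,:400]=a;o[:500,405:755]=b;cv2.imwrite('pics/m4.png',o)
E
```

```text
[540.86744022 -40.43435456 304.52506401] [ 0.2122603  -0.07548845 -5.29412913] [ 0.00469453  0.05540945 -0.01770269] 8.05
```

View pics/m4.png

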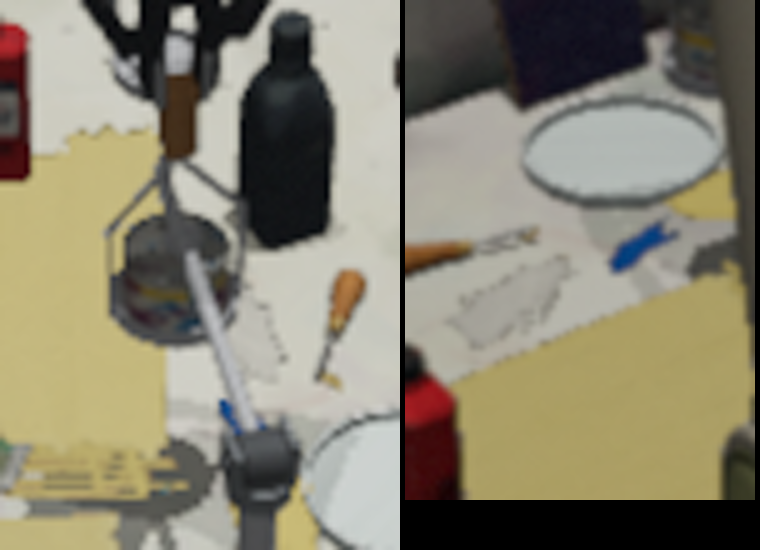

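Request:
move_arm:
  rows:
    - [[0,0,2,0,-1],[0,0,6,0,-1],[0,0,11,0,-1],[0,0,16,0,-1],[0,0,20,0,-1],[0,0,23,0,-1],[0,0,25,0,-1],[0,0,27,0,-1],[0,0,28,0,-1],[0,0,28,0,-1]]

```text
time_s: 9.3
eef_pos: [540.8, -40.4, 276.5]
ee_rot: [-0.0, 0.991, 0.135, -0.0]
force: [-0.3, -0.0, -5.7]
grip_width: 0.245
```

Request:
move_arm:
  rows:
    - [[0,0,1,0,-1],[0,0,2,0,-1],[0,0,4,0,-1],[0,0,6,0,-1],[0,0,8,0,-1],[0,0,10,0,-1],[0,0,12,0,-1],[0,0,13,0,-1],[0,0,14,0,-1],[0,0,14,0,-1]]

```text
time_s: 10.55
eef_pos: [540.8, -40.4, 262.5]
ee_rot: [-0.0, 0.991, 0.135, -0.0]
force: [-1.4, 0.1, -2.2]
grip_width: 0.244
```

Request:
move_arm:
  rows:
    - [[0,0,1,0,-1],[0,-0.3,3,0,-1],[0,-0.6,5,0,-1],[0,-1,7,0,-1],[0,-1.2,9,0,-1],[0,-1.4,11,0,-1],[0,-1.6,13,0,-1],[0,-1.8,15,0,-1],[0,-2,16,0,-1],[0,-2,17,0,-1],[0,-2,17,0,-1],[0,-2,17,0,-1]]

```text
time_s: 12.05
eef_pos: [540.3, -38.5, 245.6]
ee_rot: [-0.0, 0.991, 0.135, -0.0]
force: [-1.1, -0.0, -0.8]
grip_width: 0.244
```

```bash
python3 - <<'E'
from h import *
f=[]
for i in range(6): cam('side'); f.append(sense()['force'])
print(np.mean(f,0),np.std(f,0),sense()['wrist_torque'])
E
```

```text
[-1.39603355  0.02251794 -0.8254633 ] [0.65823059 0.3878605  0.38507417] [4.85574840e-02 3.18375765e-01 2.05803654e-04]
```

Request:
move_arm:
  rows:
    - [[0,0,1,0,-1],[0,0,2,0,-1],[0,0,3,0,-1],[0,0,4,0,-1],[0,0,5,0,-1],[0,0,6,0,-1],[0,0,7,0,-1],[0,0,7,0,-1],[0,0,7,0,-1]]

```text
time_s: 13.48
eef_pos: [540.3, -38.5, 238.6]
ee_rot: [-0.0, 0.991, 0.135, -0.0]
force: [-1.8, 0.9, -0.7]
grip_width: 0.246
```

```bash
python3 - <<'E'
from h import *
f=[]
for i in range(10): cam('side'); f.append(np.r_[sense()['force'],sense()['wrist_torque']])
print(np.mean(f,0).round(3))
E
```

```text
[-2.017  1.554 -0.131  0.344  0.421 -0.015]
```

Request:
move_arm:
  rows:
    - [[-0.3,-0.5,0,0,-1],[-0.7,-1,0,0,-1],[-1,-1.5,0,0,-1],[-1,-2,0,0,-1],[-1,-2,0,0,-1],[-1,-2,0,0,-1]]

```text
time_s: 14.72
eef_pos: [539.0, -37.2, 238.6]
ee_rot: [0.0, 0.991, 0.135, -0.0]
force: [2.1, -3.4, -0.7]
grip_width: 0.244
```

```bash
python3 - <<'E'
from h import *
f=[]
for i in range(10): c=cam('side'); f.append(np.r_[sense()['force'],sense()['wrist_torque']])
print(np.mean(f,0).round(3),sense()['eef_pos'])
D=c
a=cv2.resize(D['im'][170:290,280:370],None,fx=5,fy=5,interpolation=cv2.INTER_CUBIC)
cv2.imwrite('pics/m5.png',a[:600])
E
```

```text
[ 2.67  -4.008 -0.497 -0.911 -0.538 -0.005] [538.85457918 -36.92278788 238.58785415]
```

View pics/m5.png

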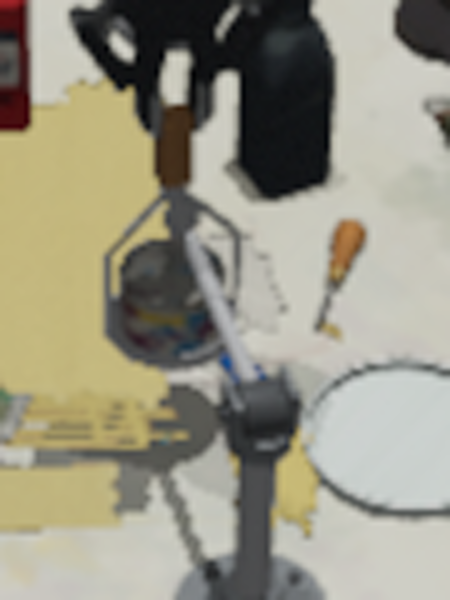

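Request:
move_arm:
  rows:
    - [[0.2,0.5,0,0,-1],[0.5,1,0,0,-1],[0.5,1.4,0,0,-1],[0.5,1.4,0,0,-1],[0.5,1.4,0,0,-1]]

```text
time_s: 15.85
eef_pos: [539.4, -37.9, 238.4]
ee_rot: [-0.0, 0.991, 0.135, -0.001]
force: [-0.4, -0.8, -1.0]
grip_width: 0.241
```

```bash
python3 - <<'E'
from h import *
f=[]
for i in range(10): c=cam('side'); f.append(np.r_[sense()['force'],sense()['wrist_torque']])
print(np.mean(f,0).round(3),sense()['eef_pos'],sense()['time_s'])
E
```

```text
[-1.287 -0.407 -0.306 -0.079  0.296 -0.01 ] [539.62997931 -38.05653893 238.55797631] 16.35
```

Request:
move_arm:
  rows:
    - [[0,0,1,0,-1],[0,0,2,0,-1],[0,0,2,0,-1],[0,0,2,0,-0.45],[0,0,2,0,-0.4],[0,0,2,0,-0.3],[0,0,2,0,-0.1],[0,0,2,0,0.2],[0,0,2,0,0.5],[0,0,2,0,0.5],[0,0,2,0,0.5],[0,0,2,0,0.5]]

```text
time_s: 17.85
eef_pos: [539.6, -38.1, 236.5]
ee_rot: [-0.0, 0.991, 0.135, -0.0]
force: [-0.8, 0.5, -0.3]
grip_width: 0.75
```

```bash
python3 - <<'E'
from h import *
c=cam('side');w=cam('wrist');s=sense();print(s['force'],s['grip_width'],s['time_s'])
D=c
a=cv2.resize(D['im'][170:290,280:370],None,fx=4.5,fy=4.5,interpolation=cv2.INTER_CUBIC)
o=np.zeros((540,760,3),np.uint8);o[:,:405]=a;o[:380,410:760]=w['im'][100:480,150:500]
cv2.imwrite('pics/m6.png',o)
E
```

```text
[ 0.94158025 -0.07216194 -0.67891744] 0.746418434045658 17.95
```

View pics/m6.png

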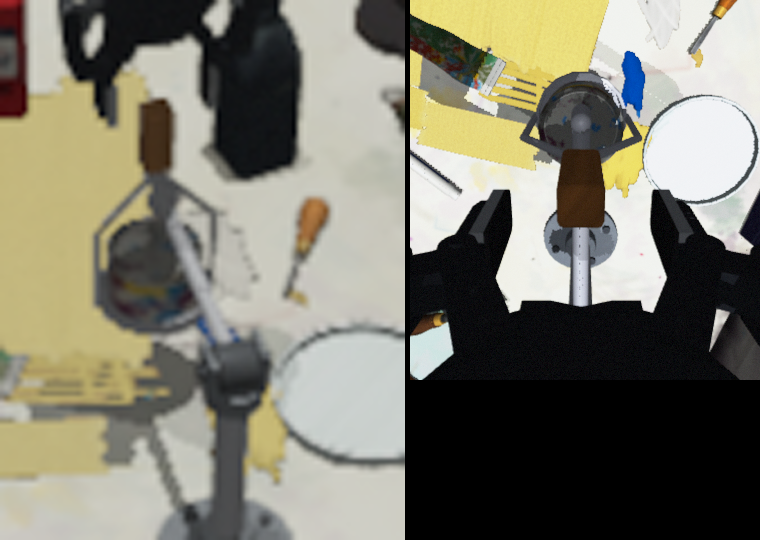

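The side view shows the carrier hanging on the beam by its peak, outboard of the collar, with the fingers open and clear. In the wrist view the grip is at (581,190) with the beam straight below it. Next I'll withdraw upward and move in to the push point.

Request:
move_arm:
  rows:
    - [[0,0,0,0,0.8],[0,0,0,0,0.8],[0,0,-5,0,0.8],[0,0,-20,0,0.8],[0,0,-45,0,0.8],[0,0,-75,0,0.8],[0,0,-100,0,0.6],[0,30,-110,0,0.3],[0,60,-110,0,0],[0,85,-110,0,-0.1],[0,91,-110,0,-0.1],[0,91,-110,0,-0.1]]

```text
time_s: 19.45
eef_pos: [564.1, -125.4, 347.0]
ee_rot: [-0.0, 0.991, 0.135, -0.0]
force: [-0.7, 1.0, -0.3]
grip_width: 0.449
```

```bash
python3 - <<'E'
from h import *
c=cam('side','s7');w=cam('wrist','w7');s=sense();print(s['eef_pos'],s['force'],s['grip_width'],s['time_s'])
# stillness: frame diff around the carrier
d=cam('side')
x=cv2.absdiff(c['im'],d['im'])[180:260,290:345];print(x.max(),x.mean())
E
```

```text
[ 564.00683214 -124.84026418  347.00361908] [-0.42680952 -0.61830649 -0.43621616] 0.4506206172580464 19.55
37 0.49962121212121213
```

Request:
move_arm:
  rows:
    - [[0,0,30,0,-0.1],[0,0,70,0,-0.1],[0,0,110,0,-0.1],[0,0,135,0,-0.1],[0,0,150,0,-0.1],[0,0,160,0,-0.1],[0,0,168,0,-0.1],[0,0,172,0,-0.1],[0,0,172,0,-0.2],[0,0,172,0,-0.34],[0,0,172,0,-0.34],[0,0,172,0,-0.34]]

```text
time_s: 21.1
eef_pos: [564.0, -124.8, 175.1]
ee_rot: [-0.0, 0.991, 0.136, 0.0]
force: [0.3, -0.6, -0.4]
grip_width: 0.335
```

Request:
move_arm:
  rows:
    - [[0.7,0,0,0.07,-0.34],[2.1,0,0,0.2,-0.34],[4.2,0.1,0,0.4,-0.34],[6.5,0.2,0,0.62,-0.34],[8.7,0.4,0,0.83,-0.34],[11.1,0.6,0,1.07,-0.34],[13.6,0.9,0,1.3,-0.34],[16,1.3,0,1.53,-0.34],[18.4,1.7,0,1.77,-0.34],[20.4,2.1,0,1.97,-0.34],[22.2,2.5,0,2.13,-0.34],[22.8,2.6,0,2.2,-0.34]]

```text
time_s: 22.6
eef_pos: [586.8, -121.3, 175.1]
ee_rot: [0.0, 1.0, 0.021, 0.0]
force: [-2.8, -1.8, 0.5]
grip_width: 0.33
```

Request:
move_arm:
  rows:
    - [[0.7,0,0,0.07,-0.34],[2.1,0,0,0.2,-0.34],[4.2,0.1,0,0.4,-0.34],[6.5,0.2,0,0.62,-0.34],[8.7,0.4,0,0.83,-0.34],[11.1,0.6,0,1.07,-0.34],[13.6,0.9,0,1.3,-0.34],[16,1.3,0,1.53,-0.34],[18.4,1.7,0,1.77,-0.34],[20.4,2.1,0,1.97,-0.34],[22.2,2.5,0,2.13,-0.34],[22.8,2.6,0,2.2,-0.34]]

```text
time_s: 24.1
eef_pos: [609.9, -122.8, 175.1]
ee_rot: [-0.0, 0.996, -0.094, 0.0]
force: [-2.1, -0.8, 0.2]
grip_width: 0.331
```

Request:
move_arm:
  rows:
    - [[0.7,0,0,0.07,-0.34],[2.1,0,0,0.2,-0.34],[4.2,0.1,0,0.4,-0.34],[6.5,0.2,0,0.62,-0.34],[8.7,0.4,0,0.83,-0.34],[11.1,0.6,0,1.07,-0.34],[13.6,0.9,0,1.3,-0.34],[16,1.3,0,1.53,-0.34],[18.4,1.7,0,1.77,-0.34],[20.4,2.1,0,1.97,-0.34],[22.2,2.5,0,2.13,-0.34],[22.8,2.6,0,2.2,-0.34]]

```text
time_s: 25.6
eef_pos: [631.9, -129.7, 175.1]
ee_rot: [-0.0, 0.978, -0.209, 0.0]
force: [-2.7, -1.1, 0.3]
grip_width: 0.333
```

Request:
move_arm:
  rows:
    - [[0.7,0,0,0.07,-0.34],[2.1,0,0,0.2,-0.34],[4.2,0.1,0,0.4,-0.34],[6.5,0.2,0,0.62,-0.34],[8.7,0.4,0,0.83,-0.34],[11.1,0.6,0,1.07,-0.34],[13.6,0.9,0,1.3,-0.34],[16,1.3,0,1.53,-0.34],[18.4,1.7,0,1.77,-0.34],[20.4,2.1,0,1.97,-0.34],[22.2,2.5,0,2.13,-0.34],[24,3,0,2.3,-0.34]]

```text
time_s: 27.1
eef_pos: [652.7, -142.3, 175.1]
ee_rot: [-0.0, 0.946, -0.325, 0.0]
force: [-2.5, 0.0, -0.1]
grip_width: 0.329
```

```bash
python3 - <<'E'
from h import *
c=cam('side','s8');w=cam('wrist','w8');s=sense();print(s['eef_pos'],s['ee_rot'],s['force'],s['time_s'])
for i in range(8): d=cam('side')
x=cv2.absdiff(c['im'],d['im'])[200:260,310:400];print(x.max(),x.mean())
D=c
a=cv2.resize(D['im'][170:290,290:400],None,fx=4,fy=4,interpolation=cv2.INTER_CUBIC)
o=np.zeros((480,800,3),np.uint8);o[:,:440]=a;o[:480,440:]=w['im'][:,140:500]
cv2.imwrite('pics/m8.png',o)
E
```

```text
[ 652.79802626 -142.33082939  175.10444556] [-2.11290475e-04  9.45754752e-01 -3.24881125e-01  3.99216376e-04] [-1.95546012  0.65281692 -0.19586538] 27.2
62 1.0609259259259258
```

View pics/m8.png

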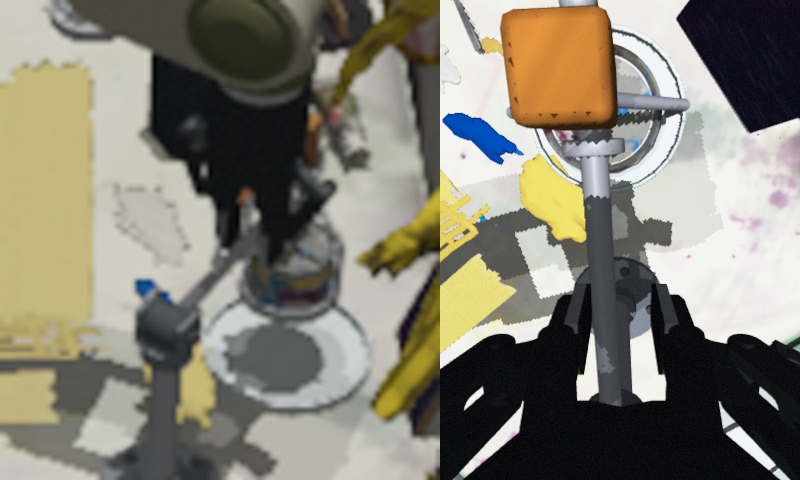

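```bash
python3 - <<'E'
from h import *
w=cam('wrist')
b=atz(w,295,145,190);a=atz(w,301,200,190);t=atz(w,(535+688)/2-300,105,8)
p=np.array([591.5,-222]);
for n,q in (('collar',b),('mid',a)): 
  v=q[:2]-p; print(n,q.round(1),np.hypot(*v),np.degrees(np.arctan2(v[1],v[0])))
print('tray',t.round(1),[atz(w,235,105,12)[:2].round(),atz(w,388,105,12)[:2].round()])
th=np.arctan2(*(b[:2]-p)[::-1]); sd=p+192*np.array([np.cos(th),np.sin(th)]);print('saddle',sd,'to tray',np.hypot(*(sd-[700,-63])),np.degrees(np.arctan2(159,108.5)))
E
```

```text
collar [687.5 -80.  190. ] 171.3648695876675 55.94407668205315
mid [674.8 -99.8 190. ] 147.8910779534698 55.71461443370914
tray [707.4 -58.4   8. ] [array([653., -16.]), array([ 762., -101.])]
saddle [699.02034864 -62.92965509] to tray 0.9821737129658177 55.69076587652038
```

The beam stands at 55.9° against a tray direction of 55.7°, so the saddle is about 1 mm from the tray's centre. I'll centre the fingers round the beam, open them a little and rise straight up.

Request:
move_arm:
  rows:
    - [[-2,0,0,0,-0.34],[-5,0,0,0,-0.25],[-6,0,0,0,-0.2],[-6,0,0,0,-0.2],[-6,0,-15,0,-0.2],[-6,0,-40,0,-0.2],[-6,0,-75,0,-0.2],[-6,0,-110,0,-0.2],[-6,0,-150,0,-0.2],[-6,0,-180,0,-0.2],[-6,0,-195,0,-0.2],[-6,0,-195,0,-0.2]]

```text
time_s: 29.15
eef_pos: [647.9, -138.6, 372.0]
ee_rot: [-0.0, 0.946, -0.325, 0.002]
force: [-0.2, 0.2, 0.1]
grip_width: 0.402
```

Request:
move_arm:
  rows:
    - [[0,30,0,0,-0.2],[0,70,0,0,-0.2],[0,100,0,0,-0.2],[0,120,0,0,-0.2],[0,120,0,0,-0.2],[0,120,0,0,-0.2],[0,120,0,0,-0.2],[0,120,0,0,-0.2],[0,120,0,0,-0.2],[0,120,0,0,-0.2],[0,120,0,0,-0.2],[0,120,0,0,-0.2]]

```text
time_s: 30.65
eef_pos: [574.2, -233.3, 371.8]
ee_rot: [-0.0, 0.946, -0.325, 0.002]
force: [0.6, -0.4, -0.3]
grip_width: 0.399
```

```bash
python3 - <<'E'
from h import *
c=cam('side','s9');w=cam('wrist','w9');s=sense();print(s['eef_pos'],s['force'],s['time_s'])
for i in range(6):
  d=cam('side');x=cv2.absdiff(c['im'],d['im'])[180:260,330:400];print(x.max(),x.mean().round(2),end=' | ')
# expected grip top centre vs orange blob
hsv=cv2.cvtColor(c['im'],cv2.COLOR_BGR2HSV);m=cv2.inRange(hsv,(5,120,60),(18,255,255))
n,l,st,ce=cv2.connectedComponentsWithStats(m)
for i in range(1,n):
  if st[i,4]>25: print(st[i],ce[i].round(1))
print('expect grip mid',proj(c,[700,-63,190+46]),'bot',proj(c,[700,-63,209]),'top',proj(c,[700,-63,262]))
E
```

```text
[ 574.23028682 -233.35194167  371.83382346] [-0.18498424 -0.28240806 -0.01545919] 30.75
5 0.37 | 5 0.37 | 6 0.37 | 6 0.37 | 5 0.37 | 5 0.36 | [327  40  39  47 872] [345.8  65.3]
[362 198   9  16 100] [365.4 205.3]
[346 214   7  10  42] [348.8 218.5]
[259 243   8   8  37] [263.1 246.9]
[260 325  21  24 133] [268.9 336.8]
[249 371  28  22 206] [261.9 381.1]
[480 445   6   7  34] [482.4 448. ]
expect grip mid (np.float64(366.02777676720893), np.float64(205.18234953389242)) bot (np.float64(365.4051926561502), np.float64(211.71370700539055)) top (np.float64(366.6392438640579), np.float64(198.76761757938107))
```

```bash
python3 -c "
from h import *
print(ctrl.finish_job(), sense()['time_s'])"
```

```text
the job is handed in; nothing more can be done
the job is handed in; nothing more can be done
```

The job is handed in at about 31 s on the robot's clock: the carrier with the tin hangs on the balancer's arm over the round drip tray, and the robot touches nothing. Handing in gave no verdict.

**What I did:**
- I gripped the tin carrier by its wooden grip and threaded the arch over the beam's upturned end.
- I lowered it slowly until the arm bore almost all of its 5.3 N. About 0.3 N was left at the last reading, and I lowered it 2 mm more before opening the fingers.
- I pushed the arm about 50° round in four short strokes, with the fingers either side of the beam, then rose clear.

**Last checks:**
- **Over the tray:** before I withdrew, the beam stood at 55.9° against a tray direction of 55.7°, which puts the saddle about 1 mm from the tray's centre. A rougher reading of the tray from the last wrist picture differed by about 9 mm, still well inside the 32 mm limit.
- **Hanging upright:** from the side camera after withdrawing, the grip was within 1 pixel of where it should be for a carrier hanging straight over the tray, with the beam about level (sunk about 0.2 rad).
- **At rest:** the side pictures showed no movement over 0.3 s, and the wrist force was near zero.
- **Before letting go:** the first sideways correction overshot and was taken partly back; about 1.3 N of side force was left at release.
- **Not checked:** I did not measure the empty carrier, the bottle or the can again at the end. The arm stayed well away from all three.

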